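# Fit the clip that keeps a turntable pivot's rings on

### The arm

A 7-joint arm with a two-finger parallel gripper is mounted at the origin on the work surface. World frame = base frame: x ahead of the robot, y to its left, z up, the work surface at z = 0. Lengths are in m, angles in rad, forces in N, time in s.
With the tool pointing down it reaches from about 0.425 to 0.925 m from the base axis. Payload 6.8 kg.
Tool frame: the origin (TCP) lies where the fingers leave the gripper's body, on its centre line; the fingertips stand 73 mm ahead of it and the grasp point (between the pads) lies 54 mm ahead of it; z points along the fingers, y is the line along which they close (so a half turn about z gives the same grasp; the last joint's range is limited). The gripper opens to 85 mm and grips with 20 to 120 N. Pads are 22 mm wide; open, the fingers measure 114 mm over their backs; the gripper's body (76 mm by 85 mm) begins 54 mm behind the grasp point. The pads swing forward as they close: fully open they stand 13 mm farther back than shut.
Start: joints at [1.173, 0.477, 0.022, 1.555, -0.011, 1.109, -0.083], TCP at [0.193, -0.647, 0.304] pointing down, gripper open.
Joint ranges: [-2.96, 2.96], [-0.34, 2.1], [-1.41, 1.46], [0.24, 2.44], [-1.37, 4.51], [0.17, 1.92], [-2.96, 2.96]. Speed limits (rad/s): [2.39, 2.39, 3.14, 3.14, 3.14, 3.14, 3.14].

### API

Orientations are given as a rotation vector (axis times angle).
In Python, from bench import r, camrig, job, probe_bus gives the robot as it stands (r), with the cameras (camrig), the job (job) and the readings (probe_bus).
- The arm moves only by the shell command python3 drive.py FILE [OPENING] [FORCE], which reads ROWS from the file FILE. ROWS is a JSON object with one list for each field, all of the same length, 1 to 5, a row being the entries at one place: tx, ty, tz (the shift in normalised numbers (1 is 1 m)), drx, dry, drz (a rotation vector in a scale on which 1.0 is pi/2 rad); each row is the pose to reach, as a shift and turn from the pose commanded when the command began, along the tool's axes at that moment; what a row does not reach only later rows make up. A row lasts 1/10 s, in which the tool goes at most 0.05 m and 0.15 rad, less where a joint would pass 70% of its speed; a pose out of reach is approached as far as the arm can. OPENING is the finger opening in m, set as the command begins (- or left out keeps the last). The fingers move at their own pace and stop on an object; FORCE is the grip in N (left out, the last holds). Time passes only in rows, so rows that do not move let the fingers close. It prints the time, the measured TCP pose, the force, the opening and the grip force at its end. Input that does not fit is refused with a message, and nothing moves.
- probe_bus.get_obs(): the state, without advancing time (a new reading comes with each control period).
- camrig.grab_frame(name): name is "scene" or "top" or "wrist"; returns (picture, depth): 400x640x3 uint8, blue, green, red; 400x640 float32, m along the optical axis (not along the pixel's ray), 0 where there is no reading.
- camrig.camera_info(name): a dict with "camera_matrix" (3x3 intrinsics, pixels), "k1" (the pictures are not rectified: a ray, as slopes to the right and down, at radius r is drawn at 1 + k1 r^2 times it, then the intrinsics apply), "R" (3x3) and "t" (3): a world point X has camera coordinates R X + t. Camera axes: x right, y down, z forward; pixel columns grow to the right and rows downward; lengths in m; the calibration is good to about 2 mm. A picture is of the moment at which its call begins: read the wrist's pose just before it. camera_info takes no time and is no camera call; for the wrist camera it gives the pose at the moment of the call.
- job.hand_in(): hands the job in; it is judged then, once.
The state is a dict: "clock": time; "joints": joint angles; "qvel": joint speeds; "tau": joint torques, N m; "tcp_pos": TCP position; "orientation": TCP orientation; "contact_force": force on the tool from outside, world axes, zero at the start; "moment": the same for the moment, N m; "grip_width": finger opening in m; "gripper_force": force on a finger pad.
Only numpy, scipy, OpenCV 4.12 (cv2) and the standard library are available. Lean on these libraries where they do the work, as an engineer would, in place of code of your own. Each camera call takes 0.05 s, during which the arm holds its last target. There are 200 camera calls.

### The job

Thread the tall wooden collar down the post of the round turntable base until fully home, then the thick steel washer until it lies flat on the collar. Then take the circlip pliers from their tray, squeeze them fully to spread the clip, lower the spread clip over the post until level with the groove just above the washer, and finish while still holding them there, upright, fully squeezed, resting at most lightly on the washer. Leave the other things on the table where they are.

Things in the scene. Friction and masses are not known exactly. Their poses are not given: they have to be found in the camera images.
- base: Fixed round pine disc, 150 mm in diameter, 18 mm thick, with an upright post on its centre. Origin: centre of its underside, on the table.
- post_foot (a point): Point on the post's axis at the top face of the disc (18 mm above the table); z up. The aluminium post is 24 mm in diameter and rises 58 mm above this point; its top 5 mm taper to 16 mm. Between 32 and 40 mm above this point runs a groove, 20 mm in diameter.
- groove (a point): Point on the post's axis at mid-height of the groove, 36 mm above post_foot, 4 mm above where the top of the washer comes to lie.
- post_top (a point): Top of the post on its axis, 58 mm above post_foot.
- collar: Loose brown wooden collar: ring 52 mm outside diameter, bore 29 mm, 22 mm tall, about 40 g. Lies flat on the thin cork mat (mat 220 x 110 x 3 mm, fixed). Origin: centre of its underside; z is its axis.
- washer: Loose thick bare steel washer: ring 46 mm outside diameter, bore 29 mm, 10 mm thick, about 70 g. Lies flat on the same cork mat. Origin: centre of its underside; z is its axis.
- tray: Fixed open pine tray, 72 x 66 mm outside, walls 24 mm high and 5 mm thick, floor 5 mm thick, in which the pliers stand. Origin: centre of its underside.
- pliers: Circlip pliers, about 190 g, 145 mm tall, standing upright in the tray on the C-shaped clip caught on their jaw tips. Origin: centre of the clip, on its underside; z runs up through the pivot (70 mm up) and midway between the handles; x points to the clip's opening, where the jaws come down 20 mm from the origin (clear of the post); y is the direction in which the handles close.
- grip (a point): Midway between the pliers' handles, 125 mm above their origin: squeeze here from above. The two black handles are flat bars 20 mm wide (along x), 8 mm thick, 95 to 145 mm up; at rest they splay, 48 mm over the outer faces at their feet, 64 mm at their tops; fully squeezed they stand parallel, 40 mm over the outer faces.
- clip (a point): Centre of the flat steel clip, 4 mm thick, at half its thickness (2 mm above the pliers' origin), on the pliers' z axis. It cannot come off the jaws. At rest it is too narrow to pass over the post; fully spread its inside is a circle 29 mm in diameter about this point.
- pliers_left (a joint): Squeeze of the pliers: 0 at rest (clip narrow), 0.16 rad at the stop with handles fully squeezed (clip fully spread). A spring resists with about 6 N at each handle at rest, 13 N fully squeezed; squeezing harder against the stop does no harm. Lift them off the tray floor before squeezing fully, lest closing fingers push them askew.
- cup_a: Bystander: white paper cup, 72 mm wide, 85 mm tall. Origin: centre of its underside.
- cup_b: Bystander: white paper cup, 72 mm wide, 70 mm tall. Origin: centre of its underside.
- brush: Bystander: paint brush lying flat between the robot and the base.
- driver: Bystander: screwdriver lying flat beyond the base.
- wheel: Bystander: solid wooden disc without a bore, 60 mm wide, 16 mm thick.
- glue: Bystander: white plastic bottle, 48 mm wide, 130 mm tall.
- offcut: Bystander: wooden strip, 90 x 30 x 20 mm.

How it is judged:
By the outcome, as a careful person would: the job done as asked, in the order asked, and still so for the second after the job is handed in, while the arm keeps its last pose, push and grip.
It also fails if it takes over 64 s, if anything falls off the work surface, if the arm or the gripper's body presses on something with over 40 N, if the wrist force passes 120 N, or if a joint passes its speed limit or range.

## Working session

There is one attempt and no reset: what is moved stays moved. The work goes in short steps, Python scripts to look and compute and a shell command to move; the robot and the scene stay as the last step left them, time stands still between calls to the robot, and variables do not carry over. Pictures are saved under pics/ and viewed, at most 10 in all, crops included, and the job is handed in when it is done.

```bash
ls; mkdir -p pics
python3 - <<'E'
from bench import r, camrig, job, probe_bus
import cv2,numpy as np
o=probe_bus.get_obs();print(o)
for n in ("scene","top"):
    p,d=camrig.grab_frame(n);cv2.imwrite(f"pics/{n}0.png",p);np.save(f"pics/{n}0.npy",d)
    i=camrig.camera_info(n);print(n,i)
E
```

```text
bench.py
drive.py
pics
{'clock': 0.0, 'joints': array([ 1.17290297,  0.47779425,  0.02235043,  1.55647605, -0.01151215,
        1.10928336, -0.08308817]), 'qvel': array([-0.00105595,  0.00105641, -0.00033812, -0.00127812, -0.00034462,
       -0.00085276, -0.00022795]), 'tau': array([-1.73282137e-04, -5.96441174e+01,  1.60821129e+00, -2.81191742e+01,
        1.24190966e-02,  9.27463872e-03, -2.79118893e-06]), 'tcp_pos': array([ 0.19274141, -0.64640906,  0.30291933]), 'orientation': array([-3.10689580e+00, -4.53385029e-01,  6.17014026e-04]), 'contact_force': array([-0.13176148, -0.48381634,  0.42005702]), 'moment': array([ 0.03138328,  0.05683018, -0.01161227]), 'gripper_force': 0.0, 'grip_width': 0.08552138440154317}
scene {'camera_matrix': array([[416.14027731,   0.        , 321.82705041],
       [  0.        , 416.14027731, 196.94024226],
       [  0.        ,   0.        ,   1.        ]]), 'k1': -0.01982818519638218, 'R': array([[-0.55885928,  0.82922578,  0.00780456],
       [ 0.50090582,  0.34505764, -0.7937434 ],
       [-0.66088551, -0.43968151, -0.60820268]]), 't': array([ 0.32344515, -0.22837624,  1.40448638])}
top {'camera_matrix': array([[379.65888246,   0.        , 318.66330948],
       [  0.        , 379.65888246, 198.9323749 ],
       [  0.        ,   0.        ,   1.        ]]), 'k1': -0.060912671625110285, 'R': array([[ 0.01865153, -0.99982081,  0.00323628],
       [-0.99446619, -0.01888616, -0.10334561],
       [ 0.10338821, -0.00129082, -0.99464024]]), 't': array([-0.00150022,  0.5776943 ,  1.0362647 ])}
```

View pics/top0.png

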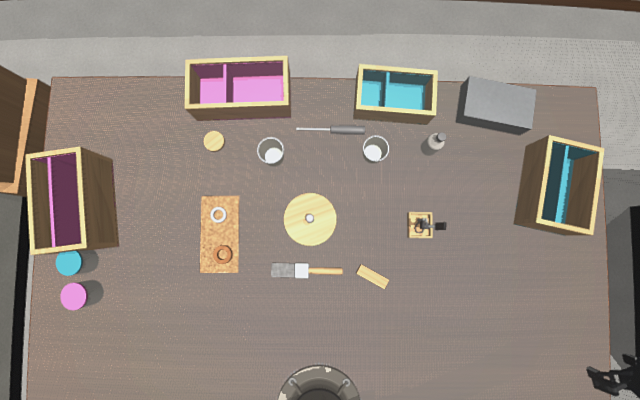

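View pics/scene0.png

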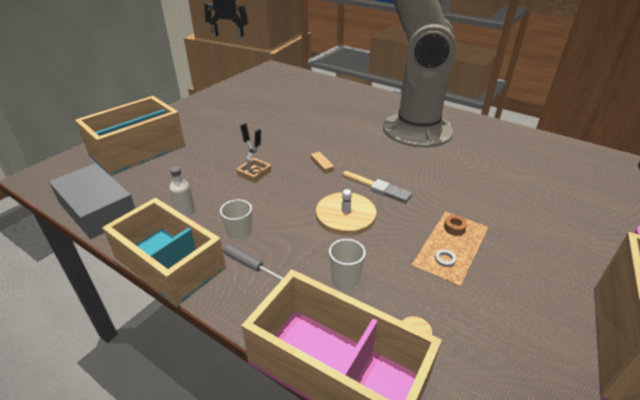

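The top view shows the base at (310,219) with its post at (309,217), the washer at (218,214), the collar at (224,254) and the tray with pliers at (421,226). The cups are at (271,150) and (375,149), and the brush, offcut, driver and wheel are clear of these. In the scene view the handles are at (250,135).

```bash
cat > h.py <<'E'
import numpy as np,cv2
from scipy.spatial.transform import Rotation as Ro
from bench import r, camrig, job, probe_bus
def ray(i,uv):
    K=i["camera_matrix"];uv=np.asarray(uv,float).reshape(-1,1,2)
    p=cv2.undistortPoints(uv,K,np.array([i["k1"],0,0,0,0.]),None)[:,0]
    R=i["R"];c=-R.T@i["t"]
    return c,np.c_[p,np.ones(len(p))]@R
def onplane(i,uv,z):
    c,d=ray(i,uv);return c+d*((z-c[2])/d[:,2])[:,None]
def proj(i,X):
    q=(np.atleast_2d(X)@i["R"].T+i["t"]);s=q[:,:2]/q[:,2:];s=s*(1+i["k1"]*(s**2).sum(1,keepdims=True))
    K=i["camera_matrix"];return s*[K[0,0],K[1,1]]+K[:2,2]
def totool(tgt,yaw=None):
    """shift in tool axes from current measured TCP to tgt (world)"""
    o=probe_bus.get_obs();R=Ro.from_rotvec(o["orientation"]).as_matrix()
    return R.T@(np.asarray(tgt)-o["tcp_pos"])
def cloud(i,d):
    v,u=np.nonzero(d>0);c,dr=ray(i,np.c_[u,v]);return c+dr*d[v,u][:,None],u,v
E
cat > m.py <<'E'
from h import *
p=cv2.imread("pics/top0.png");d=np.load("pics/top0.npy");i=camrig.camera_info("top")
hsv=cv2.cvtColor(p,cv2.COLOR_BGR2HSV)
for n,u,v in (("post",309,217),("disc",310,235),("washer",212,213),("collar",217,254),("traywall",411,226),("handles",440,226),("mat",210,235)):
    X,uu,vv=cloud(i,d);k=np.argmin((uu-u)**2+(vv-v)**2);print(n,hsv[v,u],p[v,u],X[k].round(4))
def blob(n,mask,box,z):
    m=np.zeros_like(mask);x0,y0,x1,y1=box;m[y0:y1,x0:x1]=mask[y0:y1,x0:x1]
    c=max(cv2.findContours(m,cv2.RETR_EXTERNAL,cv2.CHAIN_APPROX_NONE)[0],key=cv2.contourArea)
    P=onplane(i,c[:,0].astype(float),z);(cx,cy),rr=cv2.minEnclosingCircle(P[:,:2].astype(np.float32));(ex,ey),ax,_=cv2.fitEllipse((P[:,:2]*1e3).astype(np.float32))
    print(n,"enc",round(cx,4),round(cy,4),round(rr,4),"ell",round(ex/1e3,4),round(ey/1e3,4),np.round(ax,1))
H,S,V=cv2.split(hsv)
blob("disc",((V>150)&(S>60)).astype(np.uint8),(270,180,350,260),.018)
blob("washer",((S<50)&(V>140)).astype(np.uint8),(203,198,236,232),.013)
blob("collar",((V<150)&(H<15)).astype(np.uint8),(205,240,237,268),.025)
blob("tray",((V>150)&(S>60)).astype(np.uint8),(395,200,450,250),.024)
X,uu,vv=cloud(i,d)
b=(X[:,0]>.35)&(X[:,0]<.55)&(X[:,1]<-.2)&(X[:,1]>-.4)
for lo,hi in ((.02,.028),(.06,.09),(.1,.16)):
    s=X[b&(X[:,2]>lo)&(X[:,2]<hi)];print(lo,hi,len(s),s.min(0).round(3),s.max(0).round(3),s.mean(0).round(3))
cv2.imwrite("pics/c1.png",np.hstack([cv2.resize(p[185:270,195:245],None,fx=7,fy=7),cv2.resize(p[200:255,400:450],None,fx=7,fy=595/55)]))
E
python3 m.py
```

```text
post [105   4 241] [241 239 237] [0.5239 0.0344 0.0747]
disc [ 28  66 235] [174 231 235] [0.4764 0.0318 0.0183]
washer [104  11 244] [244 239 233] [0.5332 0.3129 0.0132]
collar [ 12 114  87] [48 64 87] [0.418  0.2912 0.0219]
traywall [ 28  71 239] [172 234 239] [ 0.5072 -0.2568  0.0049]
handles [ 6 24 53] [48 49 53] [ 0.5039 -0.301   0.1283]
mat [ 15 114 212] [117 163 212] [0.4706 0.3182 0.0046]
disc enc 0.5223 0.0335 0.0757 ell 0.5261 0.0372 [137.4 145.2]
washer enc 0.5299 0.2957 0.0233 ell 0.5298 0.296 [42.9 44.5]
collar enc 0.417 0.2805 0.0133 ell 0.419 0.2757 [27.9 30.7]
tray enc 0.5108 -0.2784 0.0478 ell 0.511 -0.2787 [70.8 79.1]
0.02 0.028 163 [ 0.476 -0.313  0.02 ] [ 0.547 -0.246  0.028] [ 0.514 -0.278  0.024]
0.06 0.09 52 [ 0.5   -0.291  0.061] [ 0.528 -0.273  0.09 ] [ 0.511 -0.282  0.078]
0.1 0.16 131 [ 0.496 -0.308  0.101] [ 0.518 -0.249  0.151] [ 0.506 -0.285  0.132]
```

View pics/c1.png

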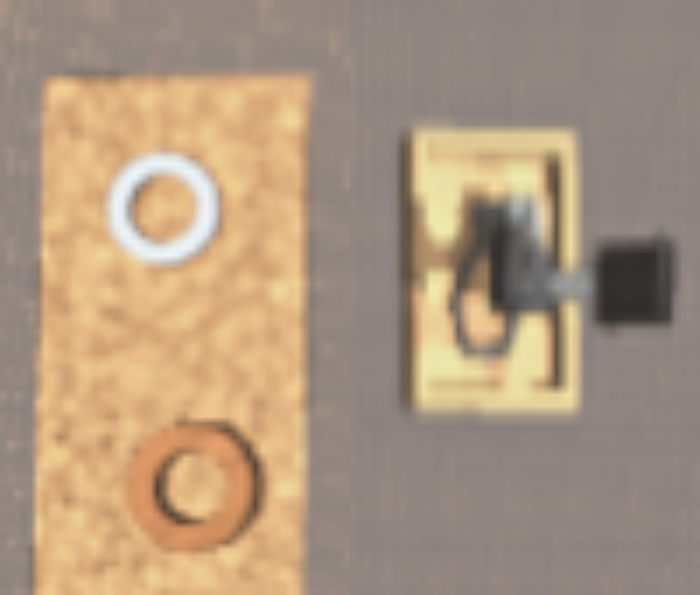

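In the crop the washer is a clean ring at about (163,209), the collar's top ring is at (194,487), and the clip is at (485,310) in the tray. The jaws lie on the image-up side (world +x) and the handles split along world y. Next I'll sweep over the pliers and base with the wrist camera on the way to the collar.

Units first: turns go in shares of pi/2 rad. So 0.29 rad is 0.1846.

```bash
echo '{"tx": [0.04,0.08,0.12,0.16,0.2],"ty": [-0.03,-0.06,-0.09,-0.12,-0.148],"tz": [0,0,0,0,0],"drx": [0,0,0,0,0],"dry": [0,0,0,0,0],"drz": [0.0923,0.1846,0.1846,0.1846,0.1846]}' > rows.txt && python3 drive.py rows.txt; echo '{"tx": [0.03,0.06,0.09,0.12,0.12],"ty": [-0.04,-0.08,-0.12,-0.16,-0.16],"tz": [0,0,0,0,0],"drx": [0,0,0,0,0],"dry": [0,0,0,0,0],"drz": [0,0,0,0,0]}' > rows.txt && python3 drive.py rows.txt
python3 - <<'E'
from h import *
o=probe_bus.get_obs();i=camrig.camera_info("wrist");print(o["tcp_pos"],o["orientation"],o["clock"]);c=-i["R"].T@i["t"];print("cam",c,"look",i["R"][2],"\n",i["camera_matrix"],i["k1"])
p,d=camrig.grab_frame("wrist");cv2.imwrite("pics/w1.png",p);np.save("pics/w1.npy",d)
np.savez("pics/w1i.npz",R=i["R"],t=i["t"],camera_matrix=i["camera_matrix"],k1=i["k1"])
E
```

```text
clock: 0.6
tcp_pos: [0.343, -0.4458, 0.3037]
orientation: [-3.141, 0.0, 0.001]
contact_force: [1.1, -0.1, 1.3]
grip_width: 0.0857
gripper_force: 0.0
clock: 1.1
tcp_pos: [0.4669, -0.2804, 0.3039]
orientation: [-3.138, -0.019, -0.003]
contact_force: [0.3, -0.5, -0.8]
grip_width: 0.0855
gripper_force: 0.0
[ 0.46693053 -0.28043212  0.30386587] [-3.13822376 -0.01850551 -0.00344778] 1.1
cam [ 0.53208782 -0.28099624  0.3750339 ] look [-2.57199414e-01  3.22364368e-04 -9.66358297e-01] 
 [[327.757321     0.         317.36153756]
 [  0.         327.757321   201.7543209 ]
 [  0.           0.           1.        ]] -0.004425598495964082
```

View pics/w1.png

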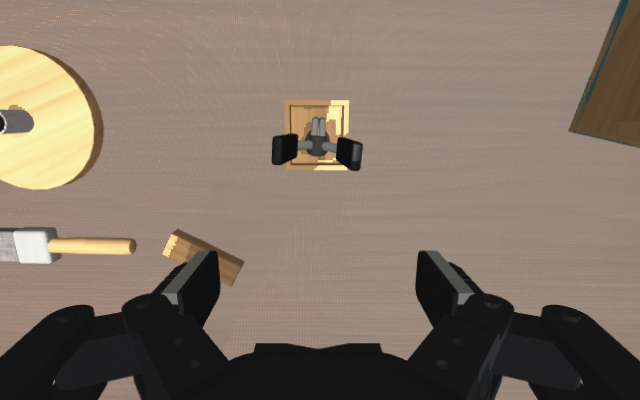

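The wrist view shows the handle tops at (286,149) and (348,153), the pivot at (318,145) and the tray spanning (285..350, 100..170). The base post is at (15,122). I'll measure the pliers here.

```bash
cat > pl.py <<'E'
from h import *
import sys
n=sys.argv[1];f=np.load(f"pics/{n}i.npz");i={k:f[k] for k in f};i["k1"]=float(i["k1"])
p=cv2.imread(f"pics/{n}.png");d=np.load(f"pics/{n}.npy")
X,u,v=cloud(i,d);b=(np.abs(X[:,0]-.507)<.06)&(np.abs(X[:,1]+.28)<.06)
hs=[]
for s in (1,-1):
    q=X[b&(X[:,2]>.12)&(X[:,2]<.16)&(s*(X[:,1]+.28)>.01)]
    t=q[q[:,2]>.143];hs.append((t.min(0)+t.max(0))/2);print("handle",len(q),len(t),q[:,2].max(),"top min",t.min(0).round(4),"max",t.max(0).round(4),"mean",t.mean(0).round(4))
a,c=hs;print("mid",(a+c)/2,"yaw y-axis",np.arctan2(a[1]-c[1],a[0]-c[0])-np.pi/2,"span",np.linalg.norm(a[:2]-c[:2]))
t=X[b&(X[:,2]>.02)&(X[:,2]<.027)];print("tray rim",len(t),cv2.minAreaRect((t[:,:2]*1e3).astype(np.float32)))
t=X[b&(X[:,2]>.04)&(X[:,2]<.1)];print("mid part",t.min(0),t.max(0),t.mean(0))
# top faces by colour mask: raycast dark blobs
m=((p.max(2)<75)).astype(np.uint8);m[:110]=0;m[185:]=0;m[:,:265]=0;m[:,372:]=0
k,l,st,ce=cv2.connectedComponentsWithStats(m);print(st[1:],ce[1:])
E
python3 pl.py w1
```

```text
handle 566 343 0.1490145385613253 top min [ 0.4981 -0.2573  0.143 ] max [ 0.5176 -0.2487  0.149 ] mean [ 0.5081 -0.2531  0.147 ]
handle 562 345 0.14928099932371683 top min [ 0.4945 -0.3115  0.1432] max [ 0.5141 -0.3024  0.1493] mean [ 0.5047 -0.3068  0.1469]
mid [ 0.50611634 -0.27996791  0.14612471] yaw y-axis -0.06564358337941845 span 0.05404895285080184
tray rim 955 ((510.8426513671875, -279.0576171875), (71.30386352539062, 65.76762390136719), 0.6370497941970825)
mid part [ 0.49782011 -0.29610429  0.04744077] [ 0.5290203  -0.26376421  0.0997811 ] [ 0.51092583 -0.28018727  0.08021603]
[[319 119   1   2   2]
 [272 133  26  32 689]
 [305 132  24  24 312]
 [336 137  27  34 629]] [[319.         119.5       ]
 [283.98113208 148.22786647]
 [316.51923077 144.34615385]
 [348.37519873 153.25596184]]
```

```bash
echo '{"tx": [0,0,0,0,0],"ty": [-0.05,-0.1,-0.15,-0.2,-0.25],"tz": [0,0,0,0,0],"drx": [0,0,0,0,0],"dry": [0,0,0,0,0],"drz": [0,0,0,0,0]}' > rows.txt && python3 drive.py rows.txt | tail -5; echo '{"tx": [0.01,0.013,0.013],"ty": [-0.05,-0.063,-0.063],"tz": [0,0,0],"drx": [0,0,0],"dry": [0,0,0],"drz": [0,0,0]}' > rows.txt && python3 drive.py rows.txt
cat > snap.py <<'E'
from h import *
import sys
n=sys.argv[1]
i=camrig.camera_info("wrist");o=probe_bus.get_obs();p,d=camrig.grab_frame("wrist");cv2.imwrite(f"pics/{n}.png",p);np.save(f"pics/{n}.npy",d)
np.savez(f"pics/{n}i.npz",R=i["R"],t=i["t"],camera_matrix=i["camera_matrix"],k1=i["k1"],tcp=o["tcp_pos"],rot=o["orientation"])
print(o["clock"],o["tcp_pos"],o["orientation"])
E
python3 snap.py w2
cat > ring.py <<'E'
from h import *
import sys
# points in a height band near a guess: enclosing circle and robust bounds
n,x,y,z0,z1,rad=sys.argv[1],*map(float,sys.argv[2:])
f=np.load(f"pics/{n}i.npz");i={k:f[k] for k in f};i["k1"]=float(i["k1"]);d=np.load(f"pics/{n}.npy")
X,u,v=cloud(i,d);q=X[(np.hypot(X[:,0]-x,X[:,1]-y)<rad)&(X[:,2]>z0)&(X[:,2]<z1)]
print(len(q),"z",np.percentile(q[:,2],[2,50,98]).round(4),"enc",cv2.minEnclosingCircle((q[:,:2]*1e3).astype(np.float32)),"mid",((q.min(0)+q.max(0))/2).round(4),"mean",q.mean(0).round(4))
E
python3 ring.py w2 .5223 .0335 .072 .08 .03; python3 ring.py w2 .5223 .0335 .014 .022 .09
```

```text
tcp_pos: [0.4617, -0.0375, 0.3038]
orientation: [3.141, -0.004, -0.0]
contact_force: [1.0, 0.3, 0.8]
grip_width: 0.0856
gripper_force: 0.0
clock: 1.95
tcp_pos: [0.4755, 0.0267, 0.3038]
orientation: [-3.141, -0.005, -0.0]
contact_force: [-0.3, -1.1, -0.7]
grip_width: 0.0851
gripper_force: 0.0
1.95 [0.47550778 0.02670967 0.30384945] [-3.14112866e+00 -5.27760584e-03 -4.04032116e-05]
517 z [0.0723 0.0762 0.0783] enc ((522.679443359375, 33.02864074707031), 11.688922882080078) mid [0.5226 0.033  0.0755] mean [0.5228 0.033  0.0757]
15111 z [0.0174 0.019  0.0206] enc ((522.3888549804688, 33.105064392089844), 75.07035064697266) mid [0.5227 0.033  0.0187] mean [0.5258 0.033  0.019 ]
```

```bash
echo '{"tx": [-0.01,-0.02,-0.03,-0.04,-0.05],"ty": [-0.045,-0.09,-0.135,-0.18,-0.225],"tz": [0,0,0.02,0.04,0.05],"drx": [0,0,0,0,0],"dry": [0,0,0,0,0],"drz": [0,0,0,0,0]}' > rows.txt && python3 drive.py rows.txt >/dev/null; echo '{"tx": [-0.005,-0.005,-0.005],"ty": [-0.032,-0.032,-0.032],"tz": [0,0,0],"drx": [0,0,0],"dry": [0,0,0],"drz": [0,0,0]}' > rows.txt && python3 drive.py rows.txt
python3 snap.py w3;python3 ring.py w3 .422 .284 .022 .028 .04; python3 ring.py w3 .53 .296 .010 .016 .04;python3 ring.py w3 .47 .29 .001 .006 .04
```

```text
clock: 2.8
tcp_pos: [0.4213, 0.2802, 0.2534]
orientation: [3.14, -0.003, -0.001]
contact_force: [0.0, -0.5, -0.8]
grip_width: 0.0851
gripper_force: 0.0
2.8 [0.42130747 0.28023164 0.25343019] [ 3.13999728e+00 -3.22767493e-03 -7.26539446e-04]
1607 z [0.0237 0.026  0.0274] enc ((418.30377197265625, 277.1262512207031), 25.9268856048584) mid [0.4185 0.2772 0.025 ] mean [0.4191 0.2773 0.0259]
1362 z [0.0115 0.0137 0.0154] enc ((530.4160766601562, 296.06695556640625), 22.893564224243164) mid [0.5304 0.2961 0.013 ] mean [0.5308 0.296  0.0137]
5232 z [0.0025 0.004  0.0054] enc ((470.0075378417969, 289.993896484375), 39.98907470703125) mid [0.4708 0.29   0.0037] mean [0.4728 0.2904 0.004 ]
```

```bash
echo '{"tx": [-0.003,-0.003,-0.003,-0.003,-0.003],"ty": [0.003,0.003,0.003,0.003,0.003],"tz": [0.05,0.1,0.14,0.165,0.175],"drx": [0,0,0,0,0],"dry": [0,0,0,0,0],"drz": [0,0,0,0,0]}' > rows.txt && python3 drive.py rows.txt; echo '{"tx": [0,0,0,0,0],"ty": [0,0,0,0,0],"tz": [0,0,0,0,0],"drx": [0,0,0,0,0],"dry": [0,0,0,0,0],"drz": [0,0,0,0,0]}' > rows.txt && python3 drive.py rows.txt 0.03 35;echo '{"tx": [0,0,0],"ty": [0,0,0],"tz": [0,0,0],"drx": [0,0,0],"dry": [0,0,0],"drz": [0,0,0]}' > rows.txt && python3 drive.py rows.txt
```

```text
clock: 3.35
tcp_pos: [0.4175, 0.2755, 0.0766]
orientation: [3.137, -0.006, -0.004]
contact_force: [-0.9, 0.1, 0.6]
grip_width: 0.0859
gripper_force: 0.0
clock: 3.85
tcp_pos: [0.4186, 0.2794, 0.0806]
orientation: [-3.14, 0.001, -0.004]
contact_force: [-0.2, -1.2, 7.8]
grip_width: 0.0498
gripper_force: 37.2
clock: 4.15
tcp_pos: [0.4186, 0.2794, 0.0806]
orientation: [-3.141, 0.001, -0.005]
contact_force: [0.3, -1.9, 7.4]
grip_width: 0.0501
gripper_force: 37.2
```

```bash
echo '{"tx": [0,0,0,0,0],"ty": [0,0,0,0,0],"tz": [-0.03,-0.07,-0.1,-0.1,-0.1],"drx": [0,0,0,0,0],"dry": [0,0,0,0,0],"drz": [0,0,0,0,0]}' > rows.txt && python3 drive.py rows.txt; python3 snap.py w4
cat > held.py <<'E'
from h import *
import sys
# plane + circle of held ring's top, in world, relative to TCP; args: pic, z lo/hi below TCP
n,a,b=sys.argv[1],float(sys.argv[2]),float(sys.argv[3])
f=np.load(f"pics/{n}i.npz");i={k:f[k] for k in f};i["k1"]=float(i["k1"]);d=np.load(f"pics/{n}.npy")
X,u,v=cloud(i,d);R=Ro.from_rotvec(f["rot"]).as_matrix();T=(X-f["tcp"])@R
q=T[(np.abs(T[:,0])<.035)&(np.abs(T[:,1])<.023)&(T[:,2]>a)&(T[:,2]<b)]
h,e=np.histogram(q[:,2],bins=np.arange(a,b,.002));print(h,e[:1])
A=np.c_[q[:,:2],np.ones(len(q))];s=np.linalg.lstsq(A,q[:,2],rcond=None)[0]
for _ in range(3):
    k=np.abs(A@s-q[:,2])<.002;s=np.linalg.lstsq(A[k],q[k,2],rcond=None)[0]
t=q[k];print(k.sum(),"plane slopes",s.round(3),"x range",t[:,0].min(),t[:,0].max(),"y",t[:,1].min(),t[:,1].max())
E
python3 held.py w4 .04 .08
```

```text
clock: 4.65
tcp_pos: [0.4179, 0.2791, 0.18]
orientation: [-3.141, 0.001, -0.004]
contact_force: [1.1, -0.3, -0.7]
grip_width: 0.0497
gripper_force: 36.8
4.65 [0.41785259 0.27914414 0.17998038] [-3.14051954e+00  8.62005792e-04 -3.80917297e-03]
[   0    0    0    0    0    0  991 5600  511  303  305  266  269  278
  240  251  209  100    1] [0.04]
6743 plane slopes [0.008 0.003 0.055] x range -0.02631712370392824 0.025683998826447032 y -0.02296731516669278 0.022994193461241992
```

View pics/w4.png

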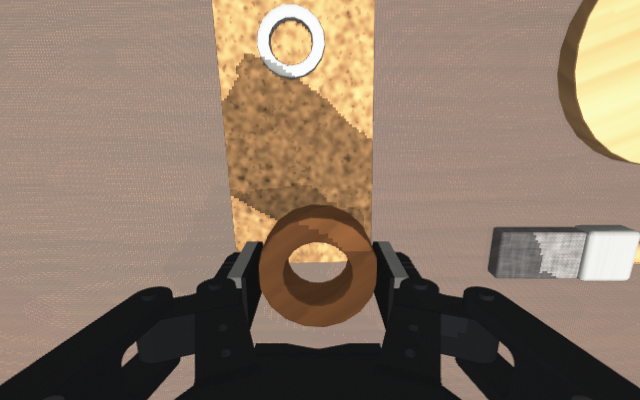

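The collar is held level, centred at tool x≈0 (picture (318,265)), with its top 55 mm below the TCP. Now to the post.

```bash
echo '{"tx": [0.018,0.036,0.054,0.072,0.09],"ty": [0.042,0.084,0.126,0.168,0.21],"tz": [0,0,0,0,0],"drx": [0,0,0,0,0],"dry": [0,0,0,0,0],"drz": [0,0,0,0,0]}' > rows.txt && python3 drive.py rows.txt >/dev/null; echo '{"tx": [0.0147,0.0147,0.0147,0.0147],"ty": [0.036,0.036,0.036,0.036],"tz": [0,0,0,0],"drx": [0,0,0,0],"dry": [0,0,0,0],"drz": [0,0,0,0]}' > rows.txt && python3 drive.py rows.txt
python3 snap.py w5; python3 held.py w5 .04 .08; python3 -c "
from h import *
print(totool([.5226,.033,.16]))"; python3 ring.py w5 .5225 .033 .074 .08 .012
```

```text
clock: 5.6
tcp_pos: [0.5212, 0.0344, 0.1781]
orientation: [-3.141, -0.003, 0.003]
contact_force: [0.6, -0.0, -1.1]
grip_width: 0.0498
gripper_force: 36.8
5.6 [0.52119817 0.03438033 0.17810727] [-3.14101372e+00 -2.59197725e-03  2.80859699e-03]
[   0    0    0    0    0    0  938 5636  507  323  300  256  308  244
  252  237  234   94    0] [0.04]
6629 plane slopes [0.01  0.003 0.055] x range -0.02582602349204227 0.025537359548270275 y -0.02299895187631926 0.022997235350544584
[0.00133169 0.0016998  0.01832993]
82 z [0.0743 0.0767 0.0782] enc ((514.42626953125, 33.27923583984375), 6.001756191253662) mid [0.5151 0.0333 0.0767] mean [0.5151 0.0333 0.0764]
```

```bash
echo '{"tx": [0.0013,0.0013,0.0013,0.0013,0.0013],"ty": [0.0013,0.0013,0.0013,0.0013,0.0013],"tz": [0,0.015,0.03,0.04,0.04],"drx": [0,0,0,0,0],"dry": [0,0,0,0,0],"drz": [0,0,0,0,0]}' > rows.txt && python3 drive.py rows.txt; python3 -c "
from h import *
print(totool([.5226,.033,.098]))"
```

```text
clock: 6.15
tcp_pos: [0.5224, 0.0323, 0.1377]
orientation: [3.141, 0.002, -0.004]
contact_force: [-1.0, -0.3, -0.5]
grip_width: 0.0495
gripper_force: 36.8
[ 0.00027864 -0.00072139  0.03969358]
```

No contact force, so I'll continue down to just above home and then press lightly.

```bash
echo '{"tx": [0,0,0,0,0],"ty": [-0.0003,-0.0003,-0.0003,-0.0003,-0.0003],"tz": [0.015,0.03,0.038,0.042,0.0435],"drx": [0,0,0,0,0],"dry": [0,0,0,0,0],"drz": [0,0,0,0,0]}' > rows.txt && python3 drive.py rows.txt; echo '{"tx": [0,0],"ty": [0,0],"tz": [0.001,0.001],"drx": [0,0],"dry": [0,0],"drz": [0,0]}' > rows.txt && python3 drive.py rows.txt
```

```text
clock: 6.65
tcp_pos: [0.5227, 0.0321, 0.0955]
orientation: [3.141, -0.0, -0.003]
contact_force: [-8.5, -1.3, 23.1]
grip_width: 0.0497
gripper_force: 39.4
clock: 6.85
tcp_pos: [0.5227, 0.0321, 0.0955]
orientation: [3.14, -0.0, -0.002]
contact_force: [-7.5, -1.4, 17.2]
grip_width: 0.0496
gripper_force: 38.7
```

```bash
echo '{"tx": [0,0,0,0,0],"ty": [0,0,0,0,0],"tz": [-0.002,-0.002,-0.002,-0.002,-0.002],"drx": [0,0,0,0,0],"dry": [0,0,0,0,0],"drz": [0,0,0,0,0]}' > rows.txt && python3 drive.py rows.txt 0.085; echo '{"tx": [0,0,0,-0.03,-0.03],"ty": [0,0,0,0,0],"tz": [-0.03,-0.07,-0.11,-0.14,-0.14],"drx": [0,0,0,0,0],"dry": [0,0,0,0,0],"drz": [0,0,0,0,0]}' > rows.txt && python3 drive.py rows.txt ; python3 snap.py w6; python3 ring.py w6 .5225 .033 .036 .044 .035; python3 ring.py w6 .5225 .033 .073 .08 .02
```

```text
clock: 7.35
tcp_pos: [0.5234, 0.032, 0.0962]
orientation: [-3.142, 0.0, 0.0]
contact_force: [0.3, -0.5, 0.7]
grip_width: 0.085
gripper_force: 0.0
clock: 7.85
tcp_pos: [0.4927, 0.0325, 0.2399]
orientation: [3.141, 0.0, 0.008]
contact_force: [0.2, -0.8, -1.1]
grip_width: 0.0851
gripper_force: 0.0
7.85 [0.4927466  0.03248939 0.23989388] [3.14097679e+00 4.74812236e-04 7.51386418e-03]
1950 z [0.0388 0.0409 0.0424] enc ((522.18994140625, 30.781644821166992), 25.908414840698242) mid [0.5221 0.0307 0.0398] mean [0.524  0.0303 0.0409]
703 z [0.0732 0.0764 0.0783] enc ((522.5748901367188, 32.98235321044922), 11.49715805053711) mid [0.5226 0.033  0.0761] mean [0.5229 0.033  0.076 ]
```

The collar is home: its top measures 40.9 mm against 40 expected. Before grasping the thin washer I'll check how far the fingertips reach at that opening.

```bash
echo '{"tx": [0.008,0.016,0.024,0.032,0.036],"ty": [-0.05,-0.1,-0.15,-0.2,-0.25],"tz": [0,0,0,0,0],"drx": [0,0,0,0,0],"dry": [0,0,0,0,0],"drz": [0,0,0,0,0]}' > rows.txt && python3 drive.py rows.txt >/dev/null; echo '{"tx": [0.001,0.001,0.001],"ty": [-0.0136,-0.0136,-0.0136],"tz": [0.03,0.05,0.05],"drx": [0,0,0],"dry": [0,0,0],"drz": [0,0,0]}' > rows.txt && python3 drive.py rows.txt; python3 snap.py w7; python3 ring.py w7 .53 .296 .010 .016 .035
python3 - <<'E'
from h import *
for n in ("w4","w5","w7"):
    f=np.load(f"pics/{n}i.npz");i={k:f[k] for k in f};i["k1"]=float(i["k1"]);d=np.load(f"pics/{n}.npy")
    X,u,v=cloud(i,d);T=(X-f["tcp"])@Ro.from_rotvec(f["rot"]).as_matrix()
    for s in (1,-1):
        q=T[(np.abs(T[:,0])<.013)&(s*T[:,1]>.0275)&(s*T[:,1]<.06)&(T[:,2]<.09)];print(n,len(q),np.percentile(q[:,2],[90,98,100]).round(4))
print(totool([.5304,.2961,.09]))
E
```

```text
clock: 8.7
tcp_pos: [0.5284, 0.2924, 0.1817]
orientation: [3.138, 0.002, -0.011]
contact_force: [0.6, -0.6, -0.0]
grip_width: 0.0853
gripper_force: 0.0
8.7 [0.52836086 0.29242433 0.18167227] [ 3.13777057e+00  2.11564681e-03 -1.07861636e-02]
1696 z [0.0112 0.0139 0.0153] enc ((530.7679443359375, 296.0733947753906), 22.824094772338867) mid [0.5307 0.2959 0.0129] mean [0.5316 0.2961 0.0138]
w4 13560 [0.0215 0.0505 0.0651]
w4 13701 [0.0185 0.047  0.0649]
w5 13557 [0.0215 0.0509 0.0651]
w5 13727 [0.0184 0.0474 0.0652]
w7 7286 [0.0452 0.0543 0.059 ]
w7 9445 [0.0425 0.0534 0.059 ]
[ 0.0014364  -0.00402134  0.09366772]
```

```bash
echo '{"tx": [0.0018,0.0018,0.0018,0.0018,0.0018],"ty": [-0.0037,-0.0037,-0.0037,-0.0037,-0.0037],"tz": [0.04,0.07,0.095,0.109,0.109],"drx": [0,0,0,0,0],"dry": [0,0,0,0,0],"drz": [0,0,0,0,0]}' > rows.txt && python3 drive.py rows.txt; echo '{"tx": [0,0,0,0,0],"ty": [0,0,0,0,0],"tz": [0,0,0,0,0],"drx": [0,0,0,0,0],"dry": [0,0,0,0,0],"drz": [0,0,0,0,0]}' > rows.txt && python3 drive.py rows.txt 0.03 40;echo '{"tx": [0,0,0],"ty": [0,0,0],"tz": [0,0,0],"drx": [0,0,0],"dry": [0,0,0],"drz": [0,0,0]}' > rows.txt && python3 drive.py rows.txt
```

```text
clock: 9.25
tcp_pos: [0.5318, 0.2957, 0.0762]
orientation: [3.14, -0.002, -0.003]
contact_force: [0.0, -0.5, 0.2]
grip_width: 0.0851
gripper_force: 0.0
clock: 9.75
tcp_pos: [0.5329, 0.2972, 0.0795]
orientation: [-3.141, 0.0, -0.004]
contact_force: [-1.3, -1.0, 8.9]
grip_width: 0.043
gripper_force: 39.3
clock: 10.05
tcp_pos: [0.5329, 0.2972, 0.0795]
orientation: [-3.141, 0.0, -0.004]
contact_force: [-2.1, -1.9, 8.1]
grip_width: 0.0432
gripper_force: 39.3
```

```bash
echo '{"tx": [0,0,0,0,0],"ty": [0,0,0,0,0],"tz": [-0.02,-0.05,-0.09,-0.1,-0.1],"drx": [0,0,0,0,0],"dry": [0,0,0,0,0],"drz": [0,0,0,0,0]}' > rows.txt && python3 drive.py rows.txt; python3 snap.py w8; python3 held.py w8 .045 .085; python3 -c "
from h import *
p=cv2.imread('pics/w8.png');cv2.imwrite('pics/w8c.png',cv2.resize(p[180:340,200:440],None,fx=2.5,fy=2.5))"
```

```text
clock: 10.55
tcp_pos: [0.5331, 0.2974, 0.1801]
orientation: [-3.139, 0.001, -0.007]
contact_force: [0.6, 0.7, -1.1]
grip_width: 0.0433
gripper_force: 40.7
10.55 [0.53309542 0.29740865 0.18005339] [-3.13923067e+00  6.90034850e-04 -7.00129148e-03]
[ 114  102  104   90   96   88   73   89   74  506 3565  428  267  226
  119    3    0    0    0    0] [0.045]
4283 plane slopes [ 0.004 -0.003  0.066] x range -0.025258622791480886 0.02056118212848895 y -0.022627313218440085 0.02298586657535601
```

View pics/w8c.png

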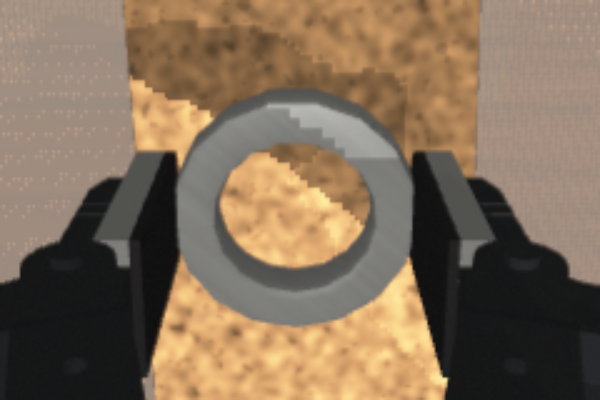

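The washer is held level, its bore at crop (295,205), and its centre sits 2.3 mm behind the tool axis. I'll allow for that over the post.

```bash
echo '{"tx": [-0.002,-0.004,-0.006,-0.008,-0.008],"ty": [0.045,0.09,0.135,0.18,0.225],"tz": [0,0,0,0,0],"drx": [0,0,0,0,0],"dry": [0,0,0,0,0],"drz": [0,0,0,0,0]}' > rows.txt && python3 drive.py rows.txt >/dev/null; echo '{"tx": [0,0,0,0],"ty": [0.0394,0.0394,0.0394,0.0394],"tz": [0,0,0,0],"drx": [0,0,0,0],"dry": [0,0,0,0],"drz": [0,0,0,0]}' > rows.txt && python3 drive.py rows.txt
python3 snap.py w9; python3 held.py w9 .045 .085; python3 -c "
from h import *
print(totool([.5249,.033,.116]))"
```

```text
clock: 11.5
tcp_pos: [0.5234, 0.0334, 0.1766]
orientation: [-3.141, -0.002, 0.002]
contact_force: [-1.1, 0.1, -0.6]
grip_width: 0.043
gripper_force: 40.8
11.5 [0.52344457 0.03339848 0.17659039] [-3.14089886e+00 -1.93459874e-03  2.22639798e-03]
[ 102  105  102   91   86   97   78   87   75  579 3511  426  244  247
   99    5    0    0    0    0] [0.045]
4295 plane slopes [ 0.004 -0.003  0.066] x range -0.025451267145814086 0.020598863244635855 y -0.02299075816537182 0.02286159157920017
[0.0014158  0.00083339 0.06076468]
```

```bash
echo '{"tx": [0.0014,0.0014,0.0014,0.0014,0.0014],"ty": [0.0006,0.0006,0.0006,0.0006,0.0006],"tz": [0.012,0.025,0.037,0.045,0.05],"drx": [0,0,0,0,0],"dry": [0,0,0,0,0],"drz": [0,0,0,0,0]}' > rows.txt && python3 drive.py rows.txt; echo '{"tx": [0,0,0,0],"ty": [0,0,0,0],"tz": [0.004,0.008,0.011,0.011],"drx": [0,0,0,0],"dry": [0,0,0,0],"drz": [0,0,0,0]}' > rows.txt && python3 drive.py rows.txt
```

```text
clock: 12.05
tcp_pos: [0.5248, 0.0318, 0.126]
orientation: [3.142, 0.0, -0.003]
contact_force: [0.3, -0.0, -0.4]
grip_width: 0.0429
gripper_force: 40.8
clock: 12.45
tcp_pos: [0.5255, 0.0318, 0.1167]
orientation: [3.142, -0.0, 0.001]
contact_force: [-1.1, 0.5, 0.4]
grip_width: 0.0431
gripper_force: 41.0
```

```bash
echo '{"tx": [0,0,0],"ty": [0,0,0],"tz": [0.001,0.002,0.002],"drx": [0,0,0],"dry": [0,0,0],"drz": [0,0,0]}' > rows.txt && python3 drive.py rows.txt; echo '{"tx": [0,0,0,0,0],"ty": [0,0,0,0,0],"tz": [-0.001,-0.001,-0.001,-0.001,-0.001],"drx": [0,0,0,0,0],"dry": [0,0,0,0,0],"drz": [0,0,0,0,0]}' > rows.txt && python3 drive.py rows.txt 0.085; echo '{"tx": [0,0,0,-0.03,-0.03],"ty": [0,0,0,0,0],"tz": [-0.03,-0.06,-0.09,-0.12,-0.12],"drx": [0,0,0,0,0],"dry": [0,0,0,0,0],"drz": [0,0,0,0,0]}' > rows.txt && python3 drive.py rows.txt ; python3 snap.py w10; python3 ring.py w10 .5225 .033 .047 .056 .035; python3 ring.py w10 .5225 .033 .073 .08 .02
```

```text
clock: 12.75
tcp_pos: [0.5255, 0.0319, 0.1163]
orientation: [3.141, -0.0, 0.001]
contact_force: [-6.9, -0.3, 21.5]
grip_width: 0.0434
gripper_force: 43.4
clock: 13.25
tcp_pos: [0.5253, 0.0316, 0.1152]
orientation: [-3.142, 0.001, 0.0]
contact_force: [0.5, 0.1, -0.4]
grip_width: 0.0849
gripper_force: 0.0
clock: 13.75
tcp_pos: [0.4945, 0.0321, 0.2385]
orientation: [3.141, 0.001, 0.006]
contact_force: [1.0, 0.1, -0.9]
grip_width: 0.0849
gripper_force: 0.0
13.75 [0.49454212 0.03212726 0.23850541] [3.14084121e+00 6.71047145e-04 6.12788742e-03]
1467 z [0.0488 0.0509 0.0523] enc ((523.0791015625, 30.63103675842285), 22.879924774169922) mid [0.5229 0.0304 0.0501] mean [0.5251 0.0301 0.0508]
699 z [0.0733 0.0765 0.0784] enc ((522.6771240234375, 33.181278228759766), 11.422359466552734) mid [0.5227 0.0334 0.0763] mean [0.523  0.033  0.0761]
```

The washer lies flat: its top measures 50.9 mm against 50 expected. Now the pliers.

In the tool's units: 0.064 rad is 0.0407.

```bash
echo '{"tx": [0.002,0.004,0.006,0.008,0.01],"ty": [0.05,0.1,0.15,0.2,0.25],"tz": [0,0,0,0,0],"drx": [0,0,0,0,0],"dry": [0,0,0,0,0],"drz": [0.0407,0.0407,0.0407,0.0407,0.0407]}' > rows.txt && python3 drive.py rows.txt >/dev/null; echo '{"tx": [0,-0.002,-0.002,-0.002],"ty": [0.05,0.0625,0.0625,0.0625],"tz": [-0.01,-0.01,-0.01,-0.01],"drx": [0,0,0,0],"dry": [0,0,0,0],"drz": [0,0,0,0]}' > rows.txt && python3 drive.py rows.txt; python3 snap.py w11; python3 pl.py w11; python3 -c "
from h import *
print(totool([.5063,-.280,.184]))"
```

```text
clock: 14.7
tcp_pos: [0.4994, -0.279, 0.2442]
orientation: [-3.138, 0.099, 0.002]
contact_force: [-0.0, 0.7, 0.4]
grip_width: 0.0855
gripper_force: 0.0
14.7 [ 0.49937813 -0.27901     0.24423606] [-3.13837440e+00  9.94517409e-02  2.06008924e-03]
handle 998 548 0.1489735720430899 top min [ 0.4984 -0.2575  0.143 ] max [ 0.5181 -0.2482  0.149 ] mean [ 0.5088 -0.2533  0.1469]
handle 993 551 0.14936484553462878 top min [ 0.4949 -0.3113  0.143 ] max [ 0.5147 -0.3023  0.1494] mean [ 0.5055 -0.3067  0.147 ]
mid [ 0.5065464  -0.27984808  0.14608512] yaw y-axis -0.06352664487044679 span 0.054057994239444594
tray rim 1381 ((510.9154357910156, -278.8974914550781), (72.51968383789062, 66.1091079711914), 0.46623724699020386)
mid part [ 0.49806009 -0.29633652  0.04032364] [ 0.52965125 -0.26317916  0.09994102] [ 0.51221726 -0.28027407  0.07902504]
[[312 153   2   1   2]
 [315 153   5   2   6]
 [322 153   1   1   1]
 [310 156   1   2   2]
 [317 157   1   2   2]
 [303 169   6  16  53]
 [326 169   5  10  27]
 [308 183  18   2  21]] [[312.5        153.        ]
 [317.16666667 153.5       ]
 [322.         153.        ]
 [310.         156.5       ]
 [317.         157.5       ]
 [305.28301887 177.05660377]
 [327.85185185 173.77777778]
 [316.47619048 183.85714286]]
[0.0067908  0.00152546 0.06049195]
```

```bash
echo '{"tx": [0.0069,0.0069,0.0069,0.0069,0.0069],"ty": [0.0012,0.0012,0.0012,0.0012,0.0012],"tz": [0,0.02,0.04,0.06,0.06],"drx": [0,0,0,0,0],"dry": [0,0,0,0,0],"drz": [0,0,0,0,0]}' > rows.txt && python3 drive.py rows.txt; echo '{"tx": [0,0,0,0,0],"ty": [0,0,0,0,0],"tz": [0,0,0,0,0],"drx": [0,0,0,0,0],"dry": [0,0,0,0,0],"drz": [0,0,0,0,0]}' > rows.txt && python3 drive.py rows.txt 0.052 25
```

```text
clock: 15.25
tcp_pos: [0.5055, -0.2799, 0.1829]
orientation: [-3.138, 0.096, 0.007]
contact_force: [-1.5, -0.4, -0.3]
grip_width: 0.0854
gripper_force: 0.0
clock: 15.75
tcp_pos: [0.5082, -0.2822, 0.1885]
orientation: [3.138, -0.1, 0.008]
contact_force: [-0.4, 1.7, 8.6]
grip_width: 0.0522
gripper_force: 9.7
```

```bash
echo '{"tx": [0,0,0,0,0],"ty": [0,0,0,0,0],"tz": [0,-0.01,-0.02,-0.035,-0.035],"drx": [0,0,0,0,0],"dry": [0,0,0,0,0],"drz": [0,0,0,0,0]}' > rows.txt && python3 drive.py rows.txt 0.049 25;  echo '{"tx": [0,0,0,0,0],"ty": [0,0,0,0,0],"tz": [0,0,0,0,0],"drx": [0,0,0,0,0],"dry": [0,0,0,0,0],"drz": [0,0,0,0,0]}' > rows.txt && python3 drive.py rows.txt 0.03 60;echo '{"tx": [0,0,0],"ty": [0,0,0],"tz": [0,0,0],"drx": [0,0,0],"dry": [0,0,0],"drz": [0,0,0]}' > rows.txt && python3 drive.py rows.txt; python3 snap.py w12
```

```text
clock: 16.25
tcp_pos: [0.5073, -0.2825, 0.2231]
orientation: [3.138, -0.101, 0.006]
contact_force: [0.7, -1.2, -2.0]
grip_width: 0.049
gripper_force: 7.3
clock: 16.75
tcp_pos: [0.506, -0.2819, 0.22]
orientation: [-3.14, 0.101, 0.001]
contact_force: [0.6, 0.6, -1.4]
grip_width: 0.0375
gripper_force: 62.0
clock: 17.05
tcp_pos: [0.5061, -0.282, 0.2204]
orientation: [3.14, -0.101, -0.0]
contact_force: [-0.0, -0.5, -1.5]
grip_width: 0.0375
gripper_force: 62.0
17.05 [ 0.50608032 -0.2820126   0.22037926] [ 3.13995449e+00 -1.00921315e-01 -7.95908856e-05]
```

View pics/w12.png

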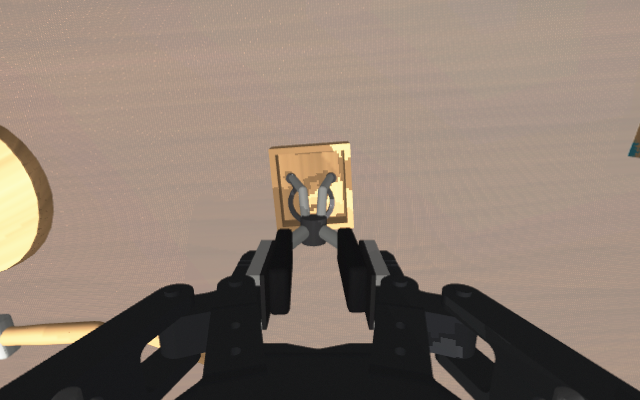

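The handles are fully squeezed and parallel, with the clip ring visible at about (312,203) and the jaw tips at (291,177) and (331,178). I'll lift clear and measure the pliers in the tool frame.

```bash
echo '{"tx": [0,0,0,0,0],"ty": [0,0,-0.03,-0.07,-0.07],"tz": [-0.02,-0.05,-0.08,-0.08,-0.08],"drx": [0,0,0,0,0],"dry": [0,0,0,0,0],"drz": [0,0,0,0,0]}' > rows.txt && python3 drive.py rows.txt; echo '{"tx": [0,0,0],"ty": [-0.02,-0.02,-0.02],"tz": [0,0,0],"drx": [0,0,0],"dry": [0,0,0],"drz": [0,0,0]}' > rows.txt && python3 drive.py rows.txt; python3 snap.py w13
cat > pt.py <<'E'
from h import *
import sys
n=sys.argv[1];f=np.load(f"pics/{n}i.npz");i={k:f[k] for k in f};i["k1"]=float(i["k1"]);d=np.load(f"pics/{n}.npy")
X,u,v=cloud(i,d);T=(X-f["tcp"])@Ro.from_rotvec(f["rot"]).as_matrix()
b=(np.abs(T[:,0])<.05)&(np.abs(T[:,1])<.04)
print("hist z", [(z,int((b&(T[:,2]>z/1e3)&(T[:,2]<=z/1e3+.005)).sum())) for z in range(20,215,5)])
for lo,hi in ((.10,.12),(.12,.14),(.14,.16),(.160,.170),(.170,.185)):
    k=b&(T[:,2]>lo)&(T[:,2]<hi);q=T[k]
    if len(q): print(lo,hi,len(q),"min",q.min(0).round(4),"max",q.max(0).round(4),"mean",q.mean(0).round(4),"px",u[k].min(),u[k].max(),v[k].min(),v[k].max())
for s in (1,-1):
    q=T[(np.abs(T[:,0])<.02)&(s*T[:,1]>.008)&(s*T[:,1]<.0195)&(T[:,2]>.02)&(T[:,2]<.06)]
    h,e=np.histogram(q[:,2],bins=np.arange(.02,.06,.002));t=q[np.abs(q[:,2]-e[h.argmax()]-.001)<.002];print("top",len(t),t.min(0).round(4),t.max(0).round(4),np.linalg.lstsq(np.c_[t[:,:2],np.ones(len(t))],t[:,2],rcond=None)[0].round(3))
E
python3 pt.py w13; python3 -c "
import cv2
p=cv2.imread('pics/w13.png');cv2.imwrite('pics/w13c.png',cv2.resize(p[130:330,220:420],None,fx=3,fy=3))"
```

```text
clock: 17.6
tcp_pos: [0.5121, -0.2058, 0.3019]
orientation: [-3.138, 0.088, -0.004]
contact_force: [-0.2, 0.2, -2.8]
grip_width: 0.0378
gripper_force: 62.2
clock: 17.9
tcp_pos: [0.5118, -0.1924, 0.3003]
orientation: [3.14, -0.099, -0.0]
contact_force: [1.0, -0.5, -1.5]
grip_width: 0.0377
gripper_force: 62.2
17.9 [ 0.51178929 -0.19240245  0.30029582] [ 3.13972082e+00 -9.94538310e-02 -3.31322509e-04]
hist z [(20, 1144), (25, 628), (30, 1014), (35, 553), (40, 2277), (45, 648), (50, 562), (55, 512), (60, 420), (65, 211), (70, 161), (75, 163), (80, 137), (85, 121), (90, 106), (95, 134), (100, 143), (105, 457), (110, 197), (115, 87), (120, 203), (125, 205), (130, 115), (135, 32), (140, 32), (145, 26), (150, 27), (155, 24), (160, 24), (165, 18), (170, 24), (175, 18), (180, 399), (185, 17), (190, 0), (195, 0), (200, 0), (205, 0), (210, 0)]
0.1 0.12 884 min [-0.0099 -0.0131  0.1   ] max [0.0086 0.0115 0.12  ] mean [ 0.0006 -0.0011  0.1091] px 292 336 211 245
0.12 0.14 555 min [ 0.0054 -0.0123  0.12  ] max [0.0213 0.0074 0.1398] mean [ 0.0139 -0.002   0.1272] px 297 327 184 215
0.14 0.16 109 min [ 0.0164 -0.0172  0.1401] max [0.0212 0.0101 0.1599] mean [ 0.0199 -0.0036  0.1494] px 292 330 179 189
0.16 0.17 42 min [ 0.0169 -0.0186  0.1602] max [0.0209 0.0112 0.1692] mean [ 0.0197 -0.0045  0.1643] px 291 331 176 182
0.17 0.185 441 min [-0.0177 -0.0236  0.1704] max [0.0209 0.0157 0.1849] mean [ 0.0017 -0.0055  0.1815] px 286 336 173 220
top 815 [-0.0101  0.0126  0.041 ] [0.0102 0.0195 0.045 ] [ 0.037 -0.137  0.044]
top 1037 [-0.0106 -0.0194  0.039 ] [ 0.0115 -0.0098  0.043 ] [0.026 0.062 0.042]
```

View pics/w13c.png

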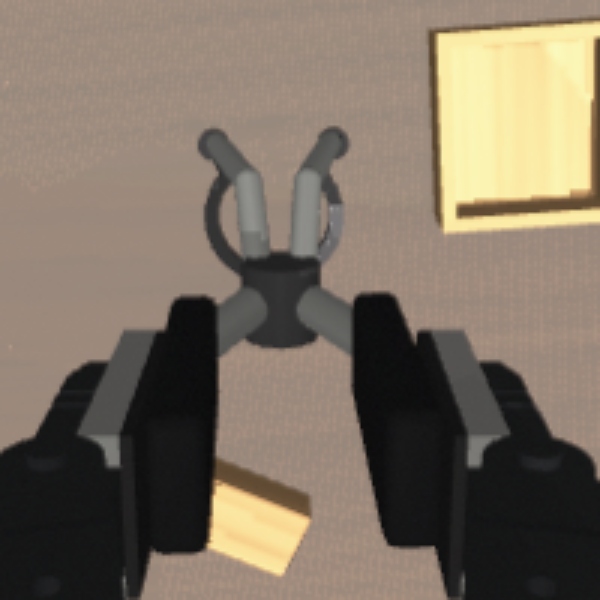

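The crop shows the spread clip ring behind the jaws at crop (272,200), and the jaws look near vertical. The cloud suggests a small sideways lean, so I'll fit the ring.

```bash
cat > cl.py <<'E'
from h import *
import sys
from scipy.optimize import least_squares
n=sys.argv[1];f=np.load(f"pics/{n}i.npz");i={k:f[k] for k in f};i["k1"]=float(i["k1"]);d=np.load(f"pics/{n}.npy")
X,u,v=cloud(i,d);T=(X-f["tcp"])@Ro.from_rotvec(f["rot"]).as_matrix()
q=T[(T[:,0]>-.03)&(T[:,0]<.013)&(np.abs(T[:,1]+.004)<.03)&(T[:,2]>.176)&(T[:,2]<.19)]
A=np.c_[q[:,:2],np.ones(len(q))];s=least_squares(lambda s:A@s-q[:,2],[0,0,.182],loss="soft_l1",f_scale=.001).x;print(len(q),"plane",s.round(4))
s2=least_squares(lambda s:np.hypot(q[:,0]-s[0],q[:,1]-s[1])-s[2],[0,-.004,.017],loss="soft_l1",f_scale=.001).x;rr=np.hypot(q[:,0]-s2[0],q[:,1]-s2[1]);print("circle",s2.round(4),"r",np.percentile(rr,[2,98]).round(4))
j=[]
for lo,hi in ((.125,.14),(.14,.155),(.155,.17),(.17,.18)):
    for sg in (1,-1):
        t=T[(T[:,0]>.010)&(T[:,0]<.03)&(sg*(T[:,1]+.003)>0)&(np.abs(T[:,1])<.03)&(T[:,2]>lo)&(T[:,2]<hi)];print(lo,sg,len(t),t.mean(0).round(4),t[:,1].min().round(4),t[:,1].max().round(4))
t=T[(np.abs(T[:,0])<.011)&(np.abs(T[:,1])<.014)&(T[:,2]>.098)&(T[:,2]<.116)];print("pivot",np.percentile(t,[2,50,98],axis=0).round(4))
for z0,z1 in ((.042,.05),(.05,.06),(.06,.07),(.07,.085)):
    t=T[(np.abs(T[:,0])<.02)&(np.abs(T[:,1])<.019)&(T[:,2]>z0)&(T[:,2]<z1)];a=t[t[:,1]>0];b=t[t[:,1]<0];print(z0,len(t),"inner faces",b[:,1].max().round(4),a[:,1].min().round(4),"mid",(b[:,1].max()+a[:,1].min())/2)
E
python3 cl.py w13
```

```text
336 plane [0.0178 0.0361 0.1825]
circle [-0.0023 -0.004   0.0168] r [0.0148 0.0188]
0.125 1 175 [0.0166 0.0041 0.1299] 0.0008 0.0074
0.125 -1 173 [ 0.0168 -0.0083  0.1298] -0.0123 -0.0048
0.14 1 39 [0.0202 0.007  0.147 ] 0.0041 0.0092
0.14 -1 46 [ 0.0198 -0.0129  0.1472] -0.0161 -0.0084
0.155 1 32 [0.0198 0.009  0.1616] 0.0051 0.0112
0.155 -1 34 [ 0.0195 -0.0161  0.1621] -0.0186 -0.0118
0.17 1 19 [0.0197 0.0104 0.1738] 0.0068 0.0132
0.17 -1 22 [ 0.0193 -0.0185  0.1749] -0.0209 -0.0152
pivot [[-0.0091 -0.0103  0.0985]
 [ 0.0011 -0.0009  0.1087]
 [ 0.0063  0.0093  0.1148]]
0.042 926 inner faces -0.0099 0.0125 mid 0.0012873240759742176
0.05 509 inner faces -0.0102 0.0122 mid 0.0009688307818861291
0.06 402 inner faces -0.0107 0.0119 mid 0.0005960468163268111
0.07 453 inner faces -0.0112 0.0114 mid 9.127547618149445e-05
```

The clip is fully spread (inner radius 14.8 mm) but leans about 0.037 rad sideways and 0.019 rad back. I'll remove that tilt while carrying it over.

Units first: turns go in shares of pi/2 rad. So -0.037 rad is -0.0236.

```bash
echo '{"tx": [-0.001,-0.002,-0.003,-0.004,-0.0047],"ty": [-0.045,-0.09,-0.135,-0.18,-0.225],"tz": [0,0,0,0,0],"drx": [-0.0236,-0.0236,-0.0236,-0.0236,-0.0236],"dry": [0.0121,0.0121,0.0121,0.0121,0.0121],"drz": [0,0,0,0,0]}' > rows.txt && python3 drive.py rows.txt >/dev/null; echo '{"tx": [0,0,0,0],"ty": [-0.0035,-0.0035,-0.0035,-0.0035],"tz": [0,0,0,0],"drx": [0,0,0,0],"dry": [0,0,0,0],"drz": [0,0,0,0]}' > rows.txt && python3 drive.py rows.txt; python3 snap.py w14
cat > rel.py <<'E'
from h import *
import sys
from scipy.optimize import least_squares
# world-frame: clip ring vs post axis; ring z guess given
n,z=sys.argv[1],float(sys.argv[2])
f=np.load(f"pics/{n}i.npz");i={k:f[k] for k in f};i["k1"]=float(i["k1"]);d=np.load(f"pics/{n}.npy");X,u,v=cloud(i,d)
q=X[(X[:,0]<.533)&(np.hypot(X[:,0]-.5226,X[:,1]-.033)<.027)&(np.abs(X[:,2]-z)<.007)]
if len(q)>20:
    q=q[np.hypot(q[:,0]-.5226,q[:,1]-.033)>.0125]
    s=least_squares(lambda s:np.hypot(q[:,0]-s[0],q[:,1]-s[1])-s[2],[.5226,.033,.017],loss="soft_l1",f_scale=.001).x
    A=np.c_[q[:,:2]-s[:2],np.ones(len(q))];pl=least_squares(lambda s:A@s-q[:,2],[0,0,z],loss="soft_l1",f_scale=.001).x
    print(len(q),"ring",s.round(4),"plane",pl.round(4))
q=X[(np.hypot(X[:,0]-.5226,X[:,1]-.033)<.0135)&(X[:,2]>.072)&(X[:,2]<.081)];print("post",len(q),((q.min(0)+q.max(0))/2).round(4) if len(q) else "")
q=X[(np.hypot(X[:,0]-.5226,X[:,1]-.033)<.025)&(X[:,2]>.047)&(X[:,2]<.054)];print("washer",len(q),((q.min(0)+q.max(0))/2).round(4) if len(q) else "")
E
python3 rel.py w14 .1175
```

```text
clock: 18.85
tcp_pos: [0.5219, 0.0338, 0.3]
orientation: [3.101, -0.105, 0.027]
contact_force: [0.2, 0.5, -2.9]
grip_width: 0.0376
gripper_force: 62.2
18.85 [0.52194616 0.0338315  0.30001689] [ 3.10117388 -0.10500164  0.02673811]
315 ring [0.5226 0.0308 0.0168] plane [-0.     -0.0012  0.1176]
post 272 [0.5227 0.0333 0.0756]
washer 500 [0.5234 0.0307 0.0504]
```

```bash
echo '{"tx": [0,0,-0.0002,-0.0005,-0.0005],"ty": [-0.0023,-0.0023,-0.0027,-0.0034,-0.0034],"tz": [0,0,0.01,0.028,0.028],"drx": [0,0,0,0,0],"dry": [0,0,0,0,0],"drz": [0,0,0,0,0]}' > rows.txt && python3 drive.py rows.txt; echo '{"tx": [0,0],"ty": [0,0],"tz": [0,0],"drx": [0,0],"dry": [0,0],"drz": [0,0]}' > rows.txt && python3 drive.py rows.txt|head -2; python3 snap.py w15; python3 rel.py w15 .0895
```

```text
clock: 19.4
tcp_pos: [0.5205, 0.038, 0.2696]
orientation: [3.102, -0.099, 0.02]
contact_force: [-0.4, 0.1, -1.9]
grip_width: 0.0376
gripper_force: 62.2
clock: 19.6
tcp_pos: [0.5224, 0.0386, 0.2727]
19.6 [0.5223612  0.03862077 0.27265625] [ 3.10243808 -0.09961507  0.02875424]
297 ring [0.5231 0.0356 0.0168] plane [0.0018 0.0003 0.0903]
post 243 [0.5226 0.0305 0.0754]
washer 608 [0.5239 0.0303 0.0499]
```

```bash
echo '{"tx": [-0.0004,-0.0004,-0.0004,-0.0004],"ty": [0.0026,0.0026,0.0026,0.0026],"tz": [0,0,0,0],"drx": [0,0,0,0],"dry": [0,0,0,0],"drz": [0,0,0,0]}' > rows.txt && python3 drive.py rows.txt|head -3; python3 snap.py w16; python3 rel.py w16 .0903; python3 snap.py w17; python3 rel.py w17 .0903
```

```text
clock: 20.05
tcp_pos: [0.5215, 0.0359, 0.2724]
orientation: [3.102, -0.1, 0.028]
20.05 [0.5215002  0.03592724 0.27238194] [ 3.10226594 -0.09978637  0.02807662]
317 ring [0.5223 0.033  0.0168] plane [-0.0014 -0.0022  0.09  ]
post 256 [0.5229 0.035  0.0753]
washer 596 [0.5235 0.0304 0.0502]
20.1 [0.52148575 0.03593439 0.27234661] [ 3.10227673 -0.09979577  0.02791715]
322 ring [0.5222 0.033  0.0168] plane [0.0138 0.0038 0.0899]
post 253 [0.5227 0.035  0.0753]
washer 597 [0.5235 0.0305 0.0502]
```

The ring is centred and level over the post, so I'll descend.

```bash
echo '{"tx": [-0.0001,-0.0002,-0.0002,-0.0002],"ty": [-0.0003,-0.0006,-0.0006,-0.0006],"tz": [0.008,0.016,0.016,0.016],"drx": [0,0,0,0],"dry": [0,0,0,0],"drz": [0,0,0,0]}' > rows.txt && python3 drive.py rows.txt; python3 snap.py w18; python3 rel.py w18 .0735
```

```text
clock: 20.55
tcp_pos: [0.5213, 0.0359, 0.2557]
orientation: [3.102, -0.099, 0.026]
contact_force: [-0.1, 0.2, -2.3]
grip_width: 0.0375
gripper_force: 62.1
20.55 [0.52132099 0.0359082  0.2556876 ] [ 3.10225556 -0.09945893  0.02590013]
319 ring [0.5218 0.033  0.0167] plane [0.0069 0.0015 0.0733]
post 253 [0.5232 0.0356 0.0754]
washer 620 [0.5258 0.0304 0.0501]
```

```bash
echo '{"tx": [0.0004,0.0003,0.0003,0.0003,0.0003],"ty": [-0.0002,-0.0005,-0.0006,-0.0006,-0.0006],"tz": [0.006,0.012,0.016,0.016,0.016],"drx": [0,0,0,0,0],"dry": [0,0,0,0,0],"drz": [0,0,0,0,0]}' > rows.txt && python3 drive.py rows.txt; echo '{"tx": [0,0],"ty": [0,0],"tz": [0,0],"drx": [0,0],"dry": [0,0],"drz": [0,0]}' > rows.txt && python3 drive.py rows.txt; python3 snap.py w19; python3 rel.py w19 .0575
python3 - <<'E'
from h import *
p,d=camrig.grab_frame("scene");cv2.imwrite("pics/s2.png",cv2.resize(p[110:260,270:470],None,fx=3,fy=3))
E
```

```text
clock: 21.1
tcp_pos: [0.5221, 0.0359, 0.2401]
orientation: [3.102, -0.1, 0.027]
contact_force: [-0.3, 0.0, -1.2]
grip_width: 0.0373
gripper_force: 62.1
clock: 21.3
tcp_pos: [0.5223, 0.0359, 0.2405]
orientation: [3.102, -0.1, 0.028]
contact_force: [-0.1, -0.2, -1.9]
grip_width: 0.0379
gripper_force: 62.1
21.3 [0.52229845 0.03593584 0.24047053] [ 3.10228131 -0.09966241  0.02837993]
535 ring [0.5221 0.0314 0.0179] plane [-0.0077  0.1468  0.0553]
post 218 [0.5251 0.033  0.0753]
washer 667 [0.5247 0.0306 0.0502]
```

View pics/s2.png

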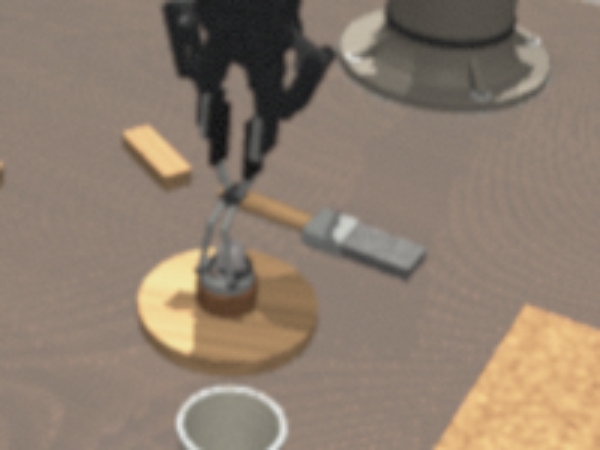

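```bash
echo '{"tx": [0,0,0],"ty": [0,0,0],"tz": [0.0013,0.0013,0.0013],"drx": [0,0,0],"dry": [0,0,0],"drz": [0,0,0]}' > rows.txt && python3 drive.py rows.txt; python3 snap.py w20
python3 - <<'E'
from h import *
f=np.load("pics/w20i.npz");i={k:f[k] for k in f};i["k1"]=float(i["k1"]);d=np.load("pics/w20.npy");X,u,v=cloud(i,d)
rr=np.hypot(X[:,0]-.5226,X[:,1]-.033);q=X[(rr>.0125)&(rr<.026)&(X[:,0]<.533)]
h,e=np.histogram(q[:,2],bins=np.arange(.046,.064,.001));print(dict(zip(e.round(3),h)))
for a,b in ((.0545,.061),(.048,.0535)):
    t=q[(q[:,2]>a)&(q[:,2]<b)];print(len(t),np.median(t[:,2]),t.min(0).round(4),t.max(0).round(4),np.linalg.lstsq(np.c_[t[:,:2]-[.5226,.033],np.ones(len(t))],t[:,2],rcond=None)[0].round(3))
t=X[(rr<.025)&(X[:,2]>.072)&(X[:,2]<.08)];print("post",t.min(0).round(4),t.max(0).round(4),np.median(t[:,2]))
E
python3 cl.py w20 | tail -5; tail -0 /dev/null
```

```text
clock: 21.7
tcp_pos: [0.5221, 0.0358, 0.2389]
orientation: [3.102, -0.1, 0.027]
contact_force: [0.1, -0.1, -1.7]
grip_width: 0.0374
gripper_force: 62.1
21.7 [0.52214528 0.03582869 0.238877  ] [ 3.1022404  -0.09964989  0.02742065]
{np.float64(0.046): np.int64(0), np.float64(0.047): np.int64(0), np.float64(0.048): np.int64(5), np.float64(0.049): np.int64(43), np.float64(0.05): np.int64(134), np.float64(0.051): np.int64(129), np.float64(0.052): np.int64(12), np.float64(0.053): np.int64(5), np.float64(0.054): np.int64(7), np.float64(0.055): np.int64(64), np.float64(0.056): np.int64(152), np.float64(0.057): np.int64(70), np.float64(0.058): np.int64(6), np.float64(0.059): np.int64(0), np.float64(0.06): np.int64(0), np.float64(0.061): np.int64(0), np.float64(0.062): np.int64(0)}
297 0.056525040061383536 [0.5084 0.0145 0.0546] [0.5328 0.0516 0.0585] [-0.004  0.007  0.057]
325 0.050884932563888485 [0.5028 0.008  0.0481] [0.5327 0.053  0.0533] [-0.    -0.004  0.051]
post [0.5158 0.0176 0.072 ] [0.5447 0.0457 0.079 ] 0.07619757890212583
 [ 0.0063  0.0093  0.1151]]
0.042 959 inner faces -0.0098 0.0125 mid 0.0013626826296912658
0.05 516 inner faces -0.0102 0.0122 mid 0.0010069581780933513
0.06 411 inner faces -0.0106 0.0119 mid 0.0006513940227437795
0.07 465 inner faces -0.0111 0.0115 mid 0.00018405914693373718
```

The clip top is 5.6 mm above the washer against 6.0 ideal. It is level, centred and fully squeezed, with no contact force, so I'm handing in.

```bash
python3 -c "
from bench import r, camrig, job, probe_bus
print(job.hand_in())"
```

```text
the job is handed in; nothing more can be done
None
```

I handed the job in at about 22 s: the collar is fully home, the washer lies flat on it, and the spread clip is held upright, fully squeezed and within about 0.4 mm of groove level, clear of the washer.

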